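# Set the flip stop and press a bar home against it

### The job

Flip the steel flag of the fence stop all the way down across the board. Then push the white plastic bar flat against the fence and along it until its end meets the black rubber foot on the flag, press it home there for about a second with roughly 10 N (never more than 20 N), and ease off so that it stays touching the foot. Leave the flag down, the bar against the fence and the other things undisturbed.

Things in the scene. Friction and masses are not known exactly. Their poses are not given: they have to be found in the camera images.
- board: Fixed plywood board on the bench, 170 mm (x) by 560 mm (y), 18 mm thick, origin at the centre of its underside, axes level. An aluminium fence bar 20 mm thick (x) and 40 mm high stands on it along its whole length y; the fence's front face, which looks to the board's -x, is at board x = +55 mm, its top 58 mm above the bench. Stock slides on the board's top at 18 mm.
- stop: The flip stop, clamped immovably on the fence towards the board's +y end: dark saddle 60 mm long carrying the hinged flag. Origin on the fence's centre line, at its top; axes as the board's. An adjusting screw runs along y through the flag's blade and ends, on the -y side, in a black rubber foot (disc 18 mm across) that the bar's end must meet. The foot gives 0.2 mm per N, springs back damped; the screw stays put.
- stop_hinge (a point): The flag's hinge axis, 16 mm above the fence's top, parallel to the board's y; its frame has the board's axes. The flag is a bare steel plate 14 mm thick along y (centred on the hinge point). Down (joint 0) it reaches from the hinge 92 mm towards the board's -x: an arm 16 mm high (8 mm above and below the hinge level) with a blade below it, from 13 to 75 mm in front of the hinge, down to 51 mm below the hinge (5 mm above the board).
- flag (a joint): Angle of the flag, rad: 0 = fully down, level, blade across the path (a solid end stop); it grows as the flag swings up; about 1.57 = arm upright above the fence, blade towards the board's -x. It starts at 1.35 to 1.7. Stiff hinge, 0.2 N m of friction: it stays where it is left. It must be pushed from the far (+x) side of its arm, over towards -x and down.
- stop_face (a point): Fixed point: where the screw's axis meets the flag plate's -y face when the flag is down; 40 mm in front of the hinge axis, 15 mm above the board's top; axes as the board's. The foot's face stands anywhere from 8 to 22 mm off this point towards -y: the screw is set differently each time and that is not measured, so find the foot by feel.
- bar: White plastic bar, loose, 60 mm wide (x), 170 mm long (y), 30 mm high, 0.2 to 0.42 kg. Origin at the centre of its underside. It lies on the board on the -y side of the stop, roughly along the fence, a little turned and some 10 to 25 mm off it. Pushing it takes 1 to 4 N.
- bar_end (a point): Centre of the bar's leading end face (its +y end), 15 mm above its underside.
- tape: Bystander: roll of tape lying flat, 110 mm across, 48 mm high. Origin at the centre of its underside.
- bottle: Bystander: white bottle, 64 mm across, 150 mm high, standing. Origin at the centre of its underside.
- driver: Bystander: screwdriver lying on the bench beyond the board.
Not all that is in view belongs to the job. What is shaped like the bar but red is not meant.

How it is judged:
On the way, in this order (a step that is already met when the one before it is completed fails the run):
1. the flag is fully down, before the bar touches it (value of joint flag below 0.05 rad and contact force between bar and stop below 0.5 N), for 0.2 s.
2. the bar is pressed against the foot of the lowered flag with more than 5 N for 0.5 s (value of joint flag below 0.05 rad and contact force between bar and stop above 5 N), for 0.5 s.
At the end, for the whole second after the job is handed in: The flag is down (within 0.05 rad), the bar's end still touches the flag's foot, and the bar lies flat on the board, its side within 3 mm of the fence and parallel to it within 0.025 rad, at rest (value of joint flag below 0.05 rad and contact force between bar and stop above 0.03 N and x of bar in the frame of board above 0.022 m and z of bar in the frame of board below 0.021 m and angle between the y axis of bar and the y axis of board, either way round below 0.025 rad and linear speed of bar below 0.01 m/s).
It fails at once if the bar is pressed against the stop with more than 20 N (contact force between bar and stop above 20 N).
It fails at once if a bystander is moved by more than 20 mm or the bottle is tipped (distance of any of tape, bottle, driver from where it was at the start of the episode above 0.02 m or angle between bottle's own z axis and vertical above 0.3 rad).
It also fails if it takes over 72 s, if anything falls off the work surface, if the arm or the gripper's body presses on something with over 40 N, if the wrist force passes 120 N, or if a joint passes its speed limit or range.

### The arm

A 6-joint arm with a two-finger parallel gripper is mounted at the origin on the work surface. World frame = base frame: x ahead of the robot, y to its left, z up, the work surface at z = 0. Lengths are in m, angles in rad, forces in N, time in s.
With the tool pointing down it reaches from about 0.3 to 0.775 m from the base axis. Payload 14.6 kg.
Tool frame: the origin (TCP) lies at the very end of the fingers, on their centre line; the grasp point (between the pads) lies 19 mm behind it; z points along the fingers, y is the line along which they close (so a half turn about z gives the same grasp; the last joint's range is limited). The gripper opens to 94 mm and grips with 3 to 60 N. Pads are 16 mm wide; open, the fingers measure 119 mm over their backs; the gripper's body (75 mm by 177 mm) begins 78 mm behind the grasp point.
Start: joints at [-1.195, 0.3, 1.521, -0, 1.321, -0.067], TCP at [0.236, -0.497, 0.205] pointing down, gripper open.
Joint ranges: [-3.03, 3.03], [-0.79, 2.21], [0.23, 2.52], [-1.04, 4.18], [0, 3.07], [-2.55, 2.55]. Speed limits (rad/s): [2.22, 2.22, 2.57, 3.14, 3.14, 3.14].

### API

Orientations are given as [roll, pitch, yaw] about the fixed x, y, z axes, in that order (R = Rz(yaw) Ry(pitch) Rx(roll)).
In Python, from station import telemetry, cams, hand_in, nets gives the robot as it stands.
- The arm moves only by the tool move_arm, never from a script. Its argument "increments" is a list of rows, each a list of 4 numbers: the shift along the tool's x, y, z in m, then the turn about the tool's z in rad. In form: [[tx, ty, tz, roll], ...]. A call has 1 to 20 rows; each row shifts and turns the commanded pose from where the row before left it, along the tool's axes as they then stand; what a row does not reach is not made up. A row lasts 1/8 s, in which the tool goes at most 62.5 mm and 10.7 degrees, less where a joint would pass 70% of its speed; a pose out of reach is approached as far as the arm can. A call is refused whole if a number of a shift passes 0.0625 or a number of a turn 0.188, either way. A call with a gripper value outside its range is refused whole. "grip" is the opening, from 0 (shut) to 1 (fully open), set as the call begins (left out, the last holds). The fingers move at their own pace and stop on an object; "force" is the grip in N (left out, the last holds). Time passes only in rows, so rows that do not move let the fingers close. It gives the time, the measured TCP pose, the force, the opening and the grip force at its end, in the units of the state.
- telemetry.get_obs(): the state, without advancing time (a new reading comes with each control period).
- cams.camera(name): name is "side" or "top" or "wrist"; returns the picture (480x640x3 uint8, blue, green, red); there is no depth.
- cams.camera_model(name): a dict with "intrinsics" (3x3 intrinsics, pixels), "xyz" and "attitude" of the camera in the world; the wrist camera has in their place "T_tool_cam" (4x4, takes a point from camera to tool coordinates, whose origin is the TCP and whose axes are the flange's). Camera axes: x right, y up, looking along -z (the intrinsics and any distortion apply to the point x, -y, -z); pixel columns grow to the right and rows downward; lengths in m; the calibration is good to about 2 mm. A picture is of the moment at which its call begins: read the wrist's pose just before it. camera_model takes no time and is no camera call.
- hand_in(): hands the job in; it is judged then, once.
Trained networks look in the newest picture that a camera, given by its name, has taken for a name from the list of things; names that differ only in an ending like _2 or _b are one class to them, and where a whole thing is asked for, a point or a joint stands for the part that bears it (a point fixed in the world has none). Each returns a list of dicts, best first, with "conf" (0 to 1); they miss things now and then, are a little off and sometimes report something else, mostly with a low value. They report only what shows in the picture. A call takes as long as a camera call. They do not tell look-alikes from the thing itself.
- nets.search_frame(camera, query): "extent" ([left, top, right, bottom] in pixels, round what is visible of it).
- nets.mark_of(camera, query): "centre" ([column, row] in pixels: a listed point, or the origin of a listed thing).
The state is a dict: "time_s": time; "qpos": joint angles; "joint_vel": joint speeds; "tau": joint torques, N m; "ee_pos": TCP position; "eef_rot": TCP orientation; "force": force on the tool from outside, world axes, zero at the start; "moment": the same for the moment, N m; "grip_width": finger opening in m; "grip_force": force on a finger pad.
Only numpy, scipy, OpenCV 4.12 (cv2) and the standard library are available. Lean on these libraries where they do the work, as an engineer would, in place of code of your own. Each camera call takes 0.05 s, during which the arm holds its last target. There are 200 camera calls.

## Working session

There is one attempt and no reset: what is moved stays moved. The work goes in short steps, Python scripts to look and compute and a tool call to move; the robot and the scene stay as the last step left them, time stands still between calls to the robot, and variables do not carry over. Pictures are saved under pics/ and viewed, at most 10 in all, crops included, and the job is handed in when it is done.

Besides the shell and the picture viewer there is one more tool, called after ">>>" as name(argument=value, ...), one argument or row to a line, values as JSON. move_arm: Moves the arm, as the interface text tells. Its arguments: {"type":"object","properties":{"increments":{"type":"array"},"grip":{"type":"number"},"force":{"type":"number"}},"required":["increments"]}

```bash
mkdir -p pics; cat > h.py <<'E'
import numpy as np,cv2
from scipy.spatial.transform import Rotation as R
from station import telemetry,cams,nets
def model(n):
    m=cams.camera_model(n);K=np.array(m['intrinsics'])
    if 'T_tool_cam' in m:
        o=telemetry.get_obs();T=np.eye(4);T[:3,:3]=R.from_euler('xyz',o['eef_rot']).as_matrix();T[:3,3]=o['ee_pos']
        T=T@np.array(m['T_tool_cam']);return K,T[:3,:3],T[:3,3],m
    a=np.array(m['attitude']);Rm=a if a.shape==(3,3) else R.from_euler('xyz',a).as_matrix()
    return K,Rm,np.array(m['xyz']),m
def p2w(n,uv,z,M=None):
    K,Rm,t,m=M or model(n)
    d=np.linalg.inv(K)@[uv[0],uv[1],1];d=Rm@(d*[1,-1,-1]);return t+d*(z-t[2])/d[2]
def w2p(n,p,M=None):
    K,Rm,t,m=M or model(n)
    c=Rm.T@(np.array(p)-t);q=K@(c*[1,-1,-1]);return q[:2]/q[2]
E
python3 - <<'E'
from h import *
o=telemetry.get_obs();print(o)
for n in ['top','side','wrist']:
    im=cams.camera(n);cv2.imwrite(f'pics/{n}0.png',im);m=cams.camera_model(n);print(n,m)
for n in ['top','side']:
  for q in ['board','stop','stop_hinge','stop_face','bar','bar_end','tape','bottle','driver']:
    print(n,q,[(np.round(d['centre']),round(d['conf'],2)) for d in nets.mark_of(n,q)][:3],end=' ')
    print([(np.round(d['extent']),round(d['conf'],2)) for d in nets.search_frame(n,q)][:3])
E
```

```text
{'time_s': 0.0, 'qpos': array([-1.19457614e+00,  3.00485652e-01,  1.52159168e+00, -2.46501199e-05,
        1.32070226e+00, -6.66010345e-02]), 'joint_vel': array([-0.00141455,  0.00148692,  0.00117345, -0.00037888,  0.00228486,
        0.00121907]), 'tau': array([-2.04918324e-03, -5.31813920e+01, -3.52737737e+01,  7.07885530e-02,
        2.43569026e-02, -6.42584610e-05]), 'ee_pos': array([ 0.23556161, -0.49670414,  0.20487387]), 'eef_rot': array([-3.14040675e+00, -5.51701810e-05,  4.42827306e-01]), 'force': array([-0.78524328, -0.26673767,  0.57050404]), 'moment': array([ 0.00623128, -0.002185  , -0.03374583]), 'grip_force': 0.0, 'grip_width': 0.09403752034347013}
top {'intrinsics': array([[533.7876413 ,   0.        , 312.59993252],
       [  0.        , 533.7876413 , 243.62221281],
       [  0.        ,   0.        ,   1.        ]]), 'xyz': array([0.4070356 , 0.00490209, 1.45140714]), 'attitude': array([ 0.14434536, -0.01971288, -1.56426848])}
side {'intrinsics': array([[597.3409569 ,   0.        , 319.91642775],
       [  0.        , 597.3409569 , 243.64290283],
       [  0.        
[... 1878 characters left out ...]
ace [(array([306., 295.]), 0.64)] [(array([277., 254., 311., 289.]), 0.93), (array([248., 223., 292., 251.]), 0.44)]
side bar [(array([384., 243.]), 0.63), (array([220., 299.]), 0.56)] [(array([183., 279., 252., 309.]), 0.61), (array([354., 218., 411., 266.]), 0.59)]
side bar_end [(array([251., 294.]), 0.86), (array([364., 257.]), 0.78)] [(array([358., 217., 412., 266.]), 0.77), (array([183., 280., 253., 312.]), 0.61)]
side tape [(array([445., 192.]), 0.7)] [(array([429., 171., 468., 202.]), 0.56)]
side bottle [(array([259., 400.]), 0.84)] [(array([239., 349., 271., 409.]), 0.61)]
side driver [(array([280., 245.]), 0.89), (array([304., 294.]), 0.68)] [(array([253., 222., 289., 247.]), 0.68)]
```

View pics/top0.png

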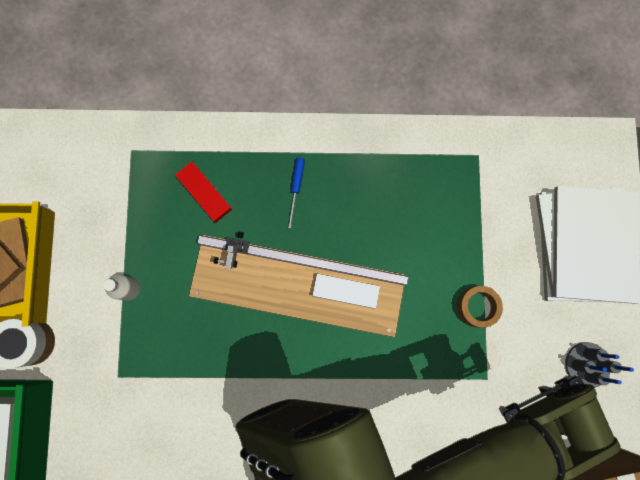

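```bash
python3 - <<'E'
from h import *
im=cv2.imread('pics/side0.png');cv2.imwrite('pics/side0c.png',cv2.resize(im[180:420,170:490],None,fx=2.4,fy=2.4,interpolation=cv2.INTER_CUBIC))
M=model('top');S=model('side')
for q,uv,us,z in [('board',(296,285),(358,270),0),('hinge',(236,247),(288,279),.074),('stop',(235,248),(292,280),.058),('face',(235,266),(306,295),.033),('bar',(348,288),(384,243),.018),('bar_end',(318,289),(364,257),.033),('tape',(476,310),(445,192),0),('bottle',(129,289),(259,400),0),('driver',(293,194),(280,245),0.015)]:
    print(q,np.round(p2w('top',uv,z,M),4),np.round(p2w('side',us,z,S),4))
E
```

```text
board [0.5043 0.022  0.    ] [ 0.5097 -0.0021  0.    ]
hinge [0.5967 0.1781 0.074 ] [0.6038 0.1875 0.074 ]
stop [0.5963 0.1826 0.058 ] [0.6033 0.1718 0.058 ]
face [0.5513 0.1845 0.033 ] [0.5585 0.1771 0.033 ]
bar [ 0.4961 -0.1179  0.018 ] [ 0.4934 -0.1191  0.018 ]
bar_end [ 0.4919 -0.0368  0.033 ] [ 0.5046 -0.0236  0.033 ]
tape [ 0.4402 -0.4673  0.    ] [ 0.4544 -0.4584  0.    ]
bottle [0.4899 0.472  0.    ] [0.4885 0.4711 0.    ]
driver [0.7537 0.0329 0.015 ] [0.7381 0.0372 0.015 ]
```

The top view shows a board with the aluminium fence running from (198,240) to (407,280). The stop is at (236,247) and a white bar lies on the board at (346,290). There is also a red bar at (203,192), the tape at (481,307), the bottle at (122,287) and the driver at (295,192).

Candidates for "bar" are the white one at (346,290) and the red one at (203,192). White on the board matches the description, so I choose that one. Next is a close crop to check it.

View pics/side0c.png

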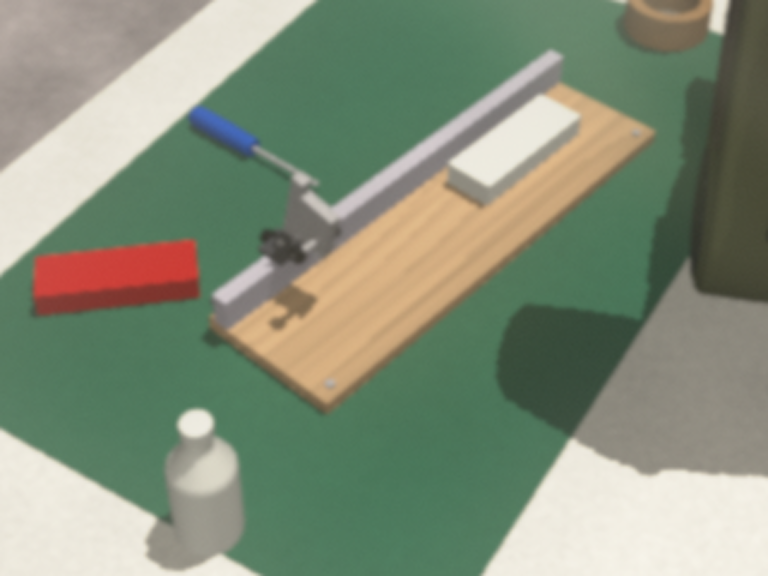

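The crop confirms that the white bar on the board, at crop (515,150), is the bar. The flag stands upright and the black screw knob is on its +y side. I'll move the wrist camera above the board.

>>> move_arm(
  increments=[
    [0, 0, 0, 0.158],
    [0, 0, 0, 0.158],
    [0, 0, 0, 0.158],
    [0, 0, 0, 0.159],
    [0.0066, -0.0525, -0.0075, 0],
    [0.0066, -0.0525, -0.0075, 0],
    [0.0066, -0.0525, -0.0075, 0],
    [0.0066, -0.0525, -0.0075, 0],
    [0.0066, -0.0525, -0.0075, 0],
    [0.0066, -0.0525, -0.0075, 0],
    [0.0066, -0.0525, -0.0075, 0],
    [0.0066, -0.0525, -0.0075, 0],
    [0.0066, -0.0525, -0.0075, 0],
    [0.0066, -0.0525, -0.0075, 0],
    [0, 0, 0, 0],
    [0, 0, 0, 0],
  ],
  grip=0,
)

```text
time_s: 3.95
ee_pos: [0.3995, 0.0058, 0.2803]
eef_rot: [3.141, 0.0, -0.19]
force: [-0.1, 0.1, 0.3]
grip_width: 0.0006
grip_force: 0.0
```

```bash
python3 - <<'E'
from h import *
o=telemetry.get_obs();print(o['time_s'],o['ee_pos'],o['eef_rot'])
M=model('wrist');im=cams.camera('wrist');cv2.imwrite('pics/w1.png',im)
for q,z in [('board',0),('stop',.058),('stop_hinge',.074),('bar',.018),('bar_end',.033),('stop_face',.033)]:
    for d in nets.mark_of('wrist',q)[:2]: print(q,np.round(d['centre']),round(d['conf'],2),np.round(p2w('wrist',d['centre'],z,M),4))
hsv=cv2.cvtColor(im,cv2.COLOR_BGR2HSV)
m=((hsv[...,1]<40)&(hsv[...,2]>215)).astype(np.uint8)
for c in cv2.findContours(m,0,2)[0]:
    if cv2.contourArea(c)>400: print('white',cv2.contourArea(c),cv2.minAreaRect(c),cv2.boxPoints(cv2.minAreaRect(c)).round().tolist())
E
```

```text
3.95 [0.39952014 0.00578178 0.28029049] [ 3.14135882e+00  2.53499365e-04 -1.89723886e-01]
board [292. 119.] 0.6 [0.5091 0.0197 0.    ]
stop [103.  46.] 0.6 [0.6021 0.1796 0.058 ]
stop [412. 110.] 0.24 [ 0.489  -0.1015  0.058 ]
stop_hinge [95. 43.] 0.85 [0.6005 0.1785 0.074 ]
bar [408. 110.] 0.83 [ 0.4926 -0.1073  0.018 ]
bar_end [333. 108.] 0.68 [ 0.5085 -0.027   0.033 ]
stop_face [292. 119.] 0.68 [0.5057 0.0179 0.033 ]
white 7858.0 ((538.0, 425.5), (55.0, 168.0), 90.0) [[454.0, 398.0], [622.0, 398.0], [622.0, 453.0], [454.0, 453.0]]
white 5077.5 ((90.5, 420.0), (44.0, 141.0), 90.0) [[20.0, 398.0], [161.0, 398.0], [161.0, 442.0], [20.0, 442.0]]
white 14556.5 ((507.9648132324219, 330.80035400390625), (86.7188720703125, 281.3005065917969), 79.99201965332031) [[362.0, 313.0], [639.0, 264.0], [654.0, 349.0], [377.0, 398.0]]
white 9920.0 ((418.0, 108.0), (60.0, 168.0), 90.0) [[334.0, 78.0], [502.0, 78.0], [502.0, 138.0], [334.0, 138.0]]
```

View pics/w1.png

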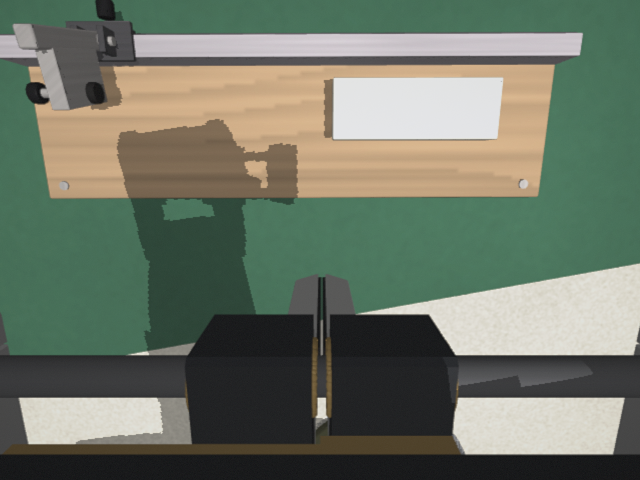

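The wrist view shows the fence almost level in the picture: its top runs from row 33 to 52 and its right end is at column 582. The bar's corners are at (333,78), (503,78), (498,139) and (333,139). The board's front edge is near row 197, and the upright flag is near (60,70). I'll fit these edges.

```bash
python3 - <<'E'
from h import *
M=model('wrist');im=cv2.imread('pics/w1.png').astype(float);g=im.sum(2)
def edge(cols,r0,r1,z,ch=None,name=''):
    A=g if ch is None else im[...,ch]
    P=[]
    for c in cols:
        d=np.abs(np.diff(A[r0:r1,c]));k=d.argmax();w=d[max(0,k-1):k+2];ks=np.arange(max(0,k-1),k+2)[:len(w)]
        P.append(p2w('wrist',(c,r0+(w*ks).sum()/w.sum()+.5),z,M)[:2])
    P=np.array(P)
    for _ in range(3):
        f=np.polyfit(P[:,1],P[:,0],1);r=P[:,0]-np.polyval(f,P[:,1]);P=P[abs(r)<=max(2*r.std(),1e-4)]
    print(name,'yaw',-np.arctan(f[0]).round(4),'x at y=0',f[1].round(4),r.std().round(5));return f
fb=edge(range(200,560,4),24,42,.058,None,'fence back top')
ff=edge(range(200,560,4),45,56,.058,None,'fence front top')
fr=edge(range(320,510,4),188,204,.018,2,'board front')
bf=edge(range(345,490,4),130,146,.048,0,'bar front')
bb=edge(range(345,490,4),70,86,.048,0,'bar back')
a=-np.arctan(np.mean([ff[0],fb[0],fr[0]]));print('yaw',a)
for n,uv,z in [('fence end front',(582,52),.058),('fence end back',(582,33.5),.058),('b fr',(538,197),.018),('b fl',(51,197),.018),('bar1',(333,78),.048),('bar2',(333,139),.048),('bar3',(503,78),.048),('bar4',(498,139),.048)]:
    p=p2w('wrist',uv,z,M);ex=np.array([np.cos(a),np.sin(a)]);ey=np.array([-np.sin(a),np.cos(a)])
    print(n,p.round(4),'along',(p[:2]@ex).round(4),(p[:2]@ey).round(4))
cv2.imwrite('pics/w1c.png',cv2.resize(im[0:140,0:200].astype(np.uint8),None,fx=4,fy=4,interpolation=cv2.INTER_CUBIC))
E
```

```text
fence back top yaw -0.1883 x at y=0 0.5788 7e-05
fence front top yaw -0.195 x at y=0 0.5611 0.00021
board front yaw -0.1876 x at y=0 0.4173 5e-05
bar front yaw -0.1894 x at y=0 0.4815 2e-05
bar back yaw -0.1896 x at y=0 0.5414 2e-05
yaw -0.19029741539920614
fence end front [ 0.5105 -0.2689  0.058 ] along 0.5522 -0.1675
fence end back [ 0.5268 -0.2695  0.058 ] along 0.5682 -0.1649
b fr [ 0.3705 -0.2402  0.018 ] along 0.4092 -0.1658
b fl [0.4765 0.3063 0.018 ] along 0.4099 0.3909
bar1 [ 0.5347 -0.0316  0.048 ] along 0.5311 0.0701
bar2 [ 0.4772 -0.0209  0.048 ] along 0.4726 0.0697
bar3 [ 0.5026 -0.1975  0.048 ] along 0.5308 -0.0989
bar4 [ 0.4449 -0.1876  0.048 ] along 0.4723 -0.1001
```

View pics/w1c.png

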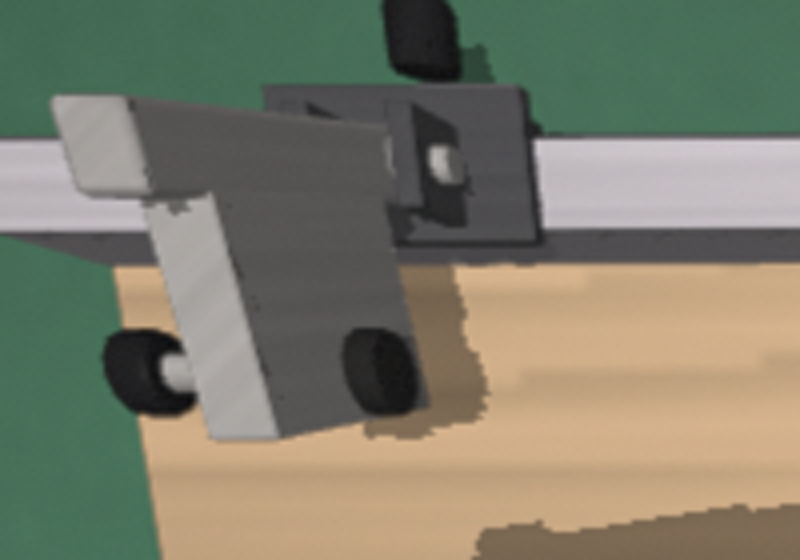

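```bash
python3 - <<'E'
from h import *
M=model('wrist');a=-.189;ex=np.array([np.cos(a),np.sin(a)]);ey=np.array([-np.sin(a),np.cos(a)])
print('cam s,t',M[2][:2]@ex,M[2][:2]@ey,M[2][2])
for n,uv,z in [('tip bl',(12.5,24),.166),('tip br',(31,24),.166),('tip fr',(37.5,48.5),.166),('tip fl',(20,48),.166),('saddle r-b',(131,21.5),.058),('saddle r-f',(135,61),.05),('saddle l-b',(65.5,21.5),.066),('plate -y face at hinge',(97,40),.074),('hinge net',(95,43),.074),('knob',(106,10),.05),('foot',(95,93),.114)]:
    p=p2w('wrist',uv,z,M)[:2];print(n,'s',(p@ex).round(4),'t',(p@ey).round(4))
E
```

```text
cam s,t 0.459470876374458 0.08110679564377059 0.4591714799966504
tip bl s 0.5458 t 0.2934
tip br s 0.5458 t 0.2807
tip fr s 0.5303 t 0.2789
tip fl s 0.5307 t 0.291
saddle r-b s 0.5794 t 0.2598
saddle r-f s 0.5469 t 0.2635
saddle l-b s 0.5772 t 0.3166
plate -y face at hinge s 0.5595 t 0.2855
hinge net s 0.557 t 0.2876
knob s 0.5918 t 0.286
foot s 0.5084 t 0.2715
```

>>> move_arm(
  increments=[
    [0.0249, -0.0258, 0.01, 0],
    [0.0249, -0.0258, 0.01, 0],
    [0.0249, -0.0258, 0.01, 0],
    [0.0249, -0.0258, 0.01, 0],
    [0.0249, -0.0258, 0.01, 0],
    [0.0249, -0.0258, 0.01, 0],
    [0.0249, -0.0258, 0.01, 0],
    [0.0249, -0.0258, 0.01, 0],
    [0, 0, 0, 0],
    [0, 0, 0.017, 0],
    [0, 0, 0.017, 0],
    [0, 0, 0.017, 0],
    [0, 0, 0, 0],
    [0, 0, 0, 0],
  ],
)

```text
time_s: 6.05
ee_pos: [0.6345, 0.1711, 0.15]
eef_rot: [-3.141, -0.001, -0.19]
force: [-0.2, -0.2, 0.4]
grip_width: 0.001
grip_force: 0.0
```

```bash
python3 - <<'E'
from h import *
a=-.189;ex=np.array([np.cos(a),np.sin(a)]);ey=np.array([-np.sin(a),np.cos(a)])
o=telemetry.get_obs();p=o['ee_pos'];print(p[:2]@ex,p[:2]@ey,p[2],o['force'])
im=cams.camera('side');u,v=w2p('side',p).astype(int);cv2.imwrite('pics/s2.png',cv2.resize(im[v-75:v+75,u-100:u+100],None,fx=4,fy=4))
E
```

```text
0.5910825952306198 0.28727603538070595 0.1500018545932485 [-0.16917351 -0.19386904  0.40260468]
```

View pics/s2.png

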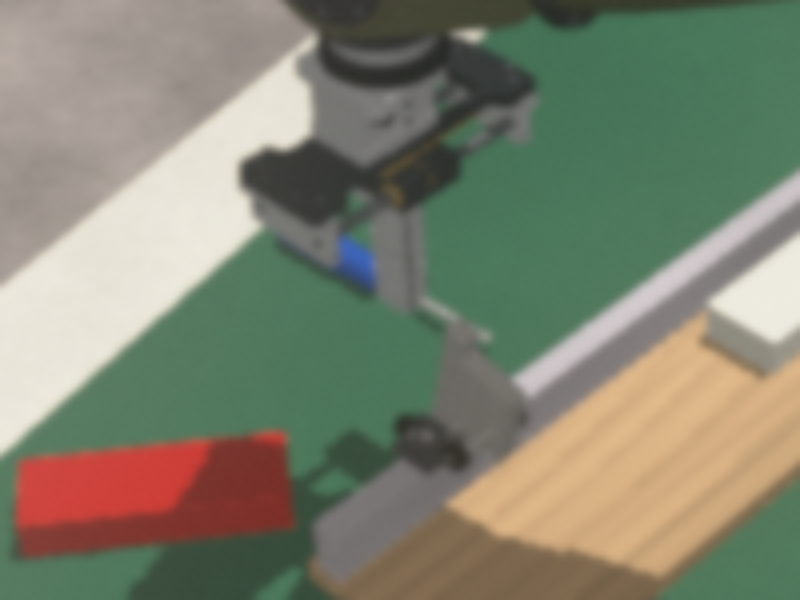

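The closed fingers, with their tip at crop (400,305), hang behind the flag's upright arm at crop (455,330), on its far side. Now I'll sweep along the arc.

>>> move_arm(
  increments=[
    [-0.017, 0, 0.001, 0],
    [-0.016, 0, 0, 0],
    [-0.005, 0, 0.001, 0],
    [-0.005, 0, 0.001, 0],
    [-0.007, 0, 0.0027, 0],
    [-0.007, 0, 0.0027, 0],
    [-0.0064, 0, 0.004, 0],
    [-0.0064, 0, 0.004, 0],
    [0, 0, 0, 0],
  ],
)

```text
time_s: 7.22
ee_pos: [0.5652, 0.1844, 0.1325]
eef_rot: [3.141, 0.001, -0.19]
force: [0.5, 0.3, -0.4]
grip_width: 0.0003
grip_force: 0.0
```

>>> move_arm(
  increments=[
    [-0.0054, 0, 0.0052, 0],
    [-0.0054, 0, 0.0053, 0],
    [-0.0043, 0, 0.0061, 0],
    [-0.0043, 0, 0.0062, 0],
    [-0.003, 0, 0.0069, 0],
    [-0.003, 0, 0.007, 0],
    [-0.0015, 0, 0.006, 0],
    [0, 0, 0, 0],
  ],
)

```text
time_s: 8.22
ee_pos: [0.5391, 0.1894, 0.0898]
eef_rot: [3.141, 0.001, -0.19]
force: [-0.4, -0.8, -0.7]
grip_width: 0.0007
grip_force: 0.0
```

>>> move_arm(
  increments=[
    [-0.0015, 0, 0.004, 0],
    [0, 0, 0.003, 0],
    [0, 0, 0.001, 0],
    [0, 0, 0, 0],
    [0, 0, 0, 0],
  ],
)

```text
time_s: 8.85
ee_pos: [0.5379, 0.1897, 0.0823]
eef_rot: [3.142, 0.0, -0.19]
force: [-0.6, -0.5, 1.2]
grip_width: 0.0004
grip_force: 0.2
```

>>> move_arm(
  increments=[
    [0, 0, 0.001, 0],
    [0, 0, 0.001, 0],
    [0, 0, 0, 0],
  ],
)

```text
time_s: 9.22
ee_pos: [0.5381, 0.1897, 0.082]
eef_rot: [-3.141, -0.001, -0.19]
force: [-8.0, -2.6, 18.4]
grip_width: 0.0006
grip_force: 9.2
```

```bash
python3 - <<'E'
from h import *
im=cams.camera('side');u,v=260,270;cv2.imwrite('pics/s3.png',cv2.resize(im[v-60:v+60,u-50:u+110],None,fx=5,fy=5))
E
```

```text
(no output)
```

View pics/s3.png

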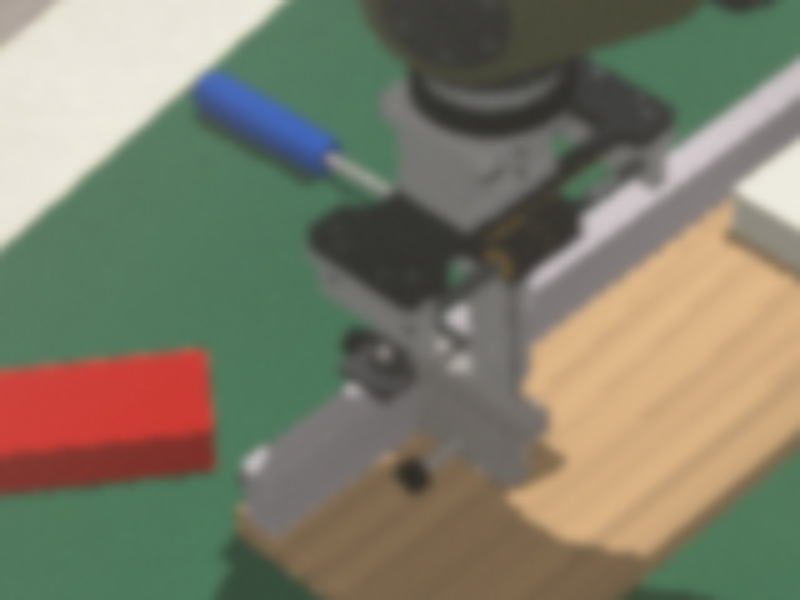

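The flag is down: the tip meets a solid stop at z = 82 mm with 18 N, which is the expected arm top. I'll lift and go in front of the bar with the fingers open wide as a straight pusher.

>>> move_arm(
  increments=[
    [0, 0, -0.02, 0],
    [0, 0, -0.042, 0],
    [-0.006, 0.0378, 0, 0],
    [-0.006, 0.0378, 0, 0],
    [-0.006, 0.0378, 0, 0],
    [-0.006, 0.0378, 0, 0],
    [-0.006, 0.0378, 0, 0],
    [-0.006, 0.0378, 0, 0],
    [-0.006, 0.0378, 0, 0],
    [-0.006, 0.0378, 0, 0],
    [0, 0, 0, 0],
  ],
)

```text
time_s: 10.65
ee_pos: [0.4331, -0.0998, 0.1424]
eef_rot: [3.141, -0.0, -0.193]
force: [-0.1, -0.1, 0.0]
grip_width: 0.0002
grip_force: 0.0
```

>>> move_arm(
  increments=[
    [0, 0, 0.01, 0],
    [0, 0, 0.01, 0],
    [0, 0, 0.02, 0],
    [0, 0, 0.024, 0],
    [0, 0, 0.024, 0],
    [0, 0, 0.024, 0],
    [0, 0, 0, 0],
    [0.005, 0, 0, 0],
    [0.005, 0, 0, 0],
    [0.005, 0, 0, 0],
    [0.004, 0, 0, 0],
    [0.004, 0, 0, 0],
    [0.004, 0, 0, 0],
    [0.002, 0, 0, 0],
    [0, 0, 0, 0],
  ],
  grip=1,
)

```text
time_s: 12.52
ee_pos: [0.4624, -0.1037, 0.0303]
eef_rot: [3.142, -0.001, -0.19]
force: [-0.0, -0.2, 0.8]
grip_width: 0.0942
grip_force: 0.0
```

>>> move_arm(
  increments=[
    [0.0015, 0, 0, 0],
    [0.0015, 0, 0, 0],
    [0.0015, 0, 0, 0],
    [0, 0, 0, 0],
  ],
)

```text
time_s: 13.02
ee_pos: [0.4668, -0.1046, 0.0304]
eef_rot: [3.142, -0.001, -0.19]
force: [0.3, -0.1, -1.5]
grip_width: 0.0941
grip_force: 0.0
```

>>> move_arm(
  increments=[
    [0.001, 0, 0, 0],
    [0.001, 0, 0, 0],
    [0.001, 0, 0, 0],
    [0, 0, 0, 0],
  ],
)

```text
time_s: 13.52
ee_pos: [0.4672, -0.1047, 0.0303]
eef_rot: [3.142, 0.006, -0.19]
force: [-19.9, 2.2, 17.3]
grip_width: 0.0942
grip_force: 10.4
```

>>> move_arm(
  increments=[
    [-0.004, 0, 0, 0],
    [-0.016, 0, 0, 0],
    [-0.02, 0, -0.02, 0],
    [-0.02, 0, -0.06, 0],
    [-0.01, 0, -0.06, 0],
    [0, 0, -0.04, 0],
    [0, 0, 0, 0],
    [0, 0, 0, 0],
  ],
  grip=0.25,
)

```text
time_s: 14.52
ee_pos: [0.4008, -0.0918, 0.2088]
eef_rot: [-3.141, 0.001, -0.19]
force: [0.5, 0.2, -0.2]
grip_width: 0.0239
grip_force: 0.0
```

```bash
python3 - <<'E'
from h import *
a=-.189;ex=np.array([np.cos(a),np.sin(a)]);ey=np.array([-np.sin(a),np.cos(a)])
o=telemetry.get_obs();print(o['time_s'],o['ee_pos'],o['eef_rot'],o['grip_width'])
M=model('wrist');im=cams.camera('wrist');cv2.imwrite('pics/w4.png',im)
for q,z in [('bar',.018),('bar_end',.033),('stop_hinge',.074),('stop_face',.033)]:
    for d in nets.mark_of('wrist',q)[:1]:
        p=p2w('wrist',d['centre'],z,M)[:2];print(q,np.round(d['centre']),round(d['conf'],2),p@ex,p@ey)
E
```

```text
14.525 [ 0.40075082 -0.09181703  0.20881592] [-3.14148703e+00  6.08490781e-04 -1.90194027e-01] 0.023907002665569107
bar [321. 110.] 0.66 0.5159548888468835 -0.013500801120285042
bar_end [226. 104.] 0.9 0.5192681679060642 0.0687550817211276
```

View pics/w4.png

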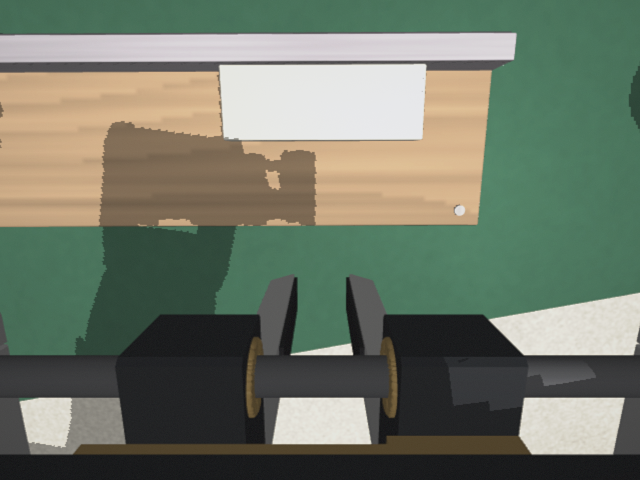

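The bar now lies flush along the fence, with its back edge on the fence's front line, its columns from 220 to 425 and its front edge at row 139. I'll turn the tool a quarter and go behind its rear end.

>>> move_arm(
  increments=[
    [0, 0, 0, -0.1745],
    [0, 0, 0, -0.1745],
    [0, 0, 0, -0.1745],
    [0, 0, 0, -0.1745],
    [0, 0, 0, -0.1745],
    [0, 0, 0, -0.1745],
    [0, 0, 0, -0.1745],
    [0, 0, 0, -0.1745],
    [0, 0, 0, -0.1745],
    [-0.029, 0.026, 0.015, 0],
    [-0.029, 0.026, 0.015, 0],
    [-0.029, 0.026, 0.015, 0],
    [-0.028, 0.026, 0.015, 0],
    [0, 0, 0, 0],
    [0, 0, 0, 0],
  ],
)

```text
time_s: 16.65
ee_pos: [0.481, -0.2241, 0.1494]
eef_rot: [-3.141, -0.0, 1.38]
force: [-1.2, 0.1, 0.8]
grip_width: 0.0236
grip_force: 0.0
```

```bash
python3 - <<'E'
from h import *
a=-.189;ex=np.array([np.cos(a),np.sin(a)]);ey=np.array([-np.sin(a),np.cos(a)])
o=telemetry.get_obs();p=o['ee_pos'];print(p[:2]@ex,p[:2]@ey,p[2],o['eef_rot'],o['qpos'])
im=cams.camera('top');M=model('top')
for n,uv in [('rear',(0,0))]:pass
# predicted vs seen white bar in top picture
hsv=cv2.cvtColor(im,cv2.COLOR_BGR2HSV);m=((hsv[...,1]<40)&(hsv[...,2]>200)).astype(np.uint8)
b=np.zeros_like(m);b[255:320,230:400]=m[255:320,230:400]
for c in cv2.findContours(b,0,2)[0]:
    if cv2.contourArea(c)>300:
        for q in cv2.boxPoints(cv2.minAreaRect(c)):
            w=p2w('top',q,.048,M)[:2];print(q.round(1),w@ex,w@ey)
M=model('wrist');im=cams.camera('wrist');cv2.imwrite('pics/w5.png',im)
E
```

```text
0.5145178649528176 -0.12972125833436843 0.14938533507510654 [-3.14079574e+00 -3.53841827e-04  1.38022723e+00] [-5.05051709e-01  3.10816253e-01  1.64269072e+00  9.69657976e-05
  1.18895296e+00 -3.14518926e-01]
```

View pics/w5.png

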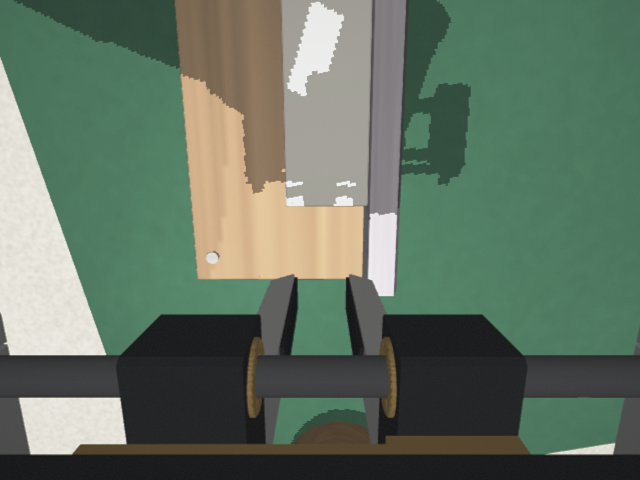

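The bar's rear end is at row 206, columns 287 to 367, which gives t ≈ -0.100. Its side lies along the fence at column 370, and the fingers are lined up behind it. I'll descend and push.

>>> move_arm(
  increments=[
    [0, 0.003, 0.03, 0],
    [0, 0, 0.03, 0],
    [0, 0, 0.03, 0],
    [0, 0, 0.0284, 0],
    [0, 0, 0, 0],
    [0.007, 0, 0, 0],
    [0.005, 0, 0, 0],
    [0.004, 0, 0, 0],
    [0.004, 0, 0, 0],
    [0.006, 0, 0, 0],
    [0.008, 0, 0, 0],
    [0.01, 0, 0, 0],
    [0.01, 0, 0, 0],
    [0.01, 0, 0, 0],
    [0.01, 0, 0, 0],
    [0.01, 0, 0, 0],
  ],
)

```text
time_s: 18.75
ee_pos: [0.5003, -0.1419, 0.0313]
eef_rot: [3.142, 0.0, 1.38]
force: [-0.4, -3.7, 2.2]
grip_width: 0.0234
grip_force: 2.0
```

>>> move_arm(
  increments=[
    [0.01, 0, 0, 0],
    [0.01, 0, 0, 0],
    [0.01, 0, 0, 0],
    [0.01, 0, 0, 0],
    [0.01, 0, 0, 0],
    [0.01, 0, 0, 0],
    [0.01, 0, 0, 0],
    [0.01, 0, 0, 0],
    [0.01, 0, 0, 0],
    [0.008, 0, 0, 0],
    [0.006, 0, 0, 0],
    [0.003, 0, 0, 0],
  ],
)

```text
time_s: 20.25
ee_pos: [0.5202, -0.037, 0.0312]
eef_rot: [-3.141, 0.0, 1.381]
force: [-3.5, -6.1, 4.6]
grip_width: 0.0238
grip_force: 3.0
```

```bash
cat > st.py <<'E'
from h import *
a=-.189;ex=np.array([np.cos(a),np.sin(a)]);ey=np.array([-np.sin(a),np.cos(a)])
o=telemetry.get_obs();p=o['ee_pos'];f=o['force'];print(o['time_s'],'s %.4f t %.4f z %.4f'%(p[:2]@ex,p[:2]@ey,p[2]),'Fs %.2f Ft %.2f Fz %.2f'%(f[:2]@ex,f[:2]@ey,f[2]),o['eef_rot'])
E
python3 st.py
```

```text
20.25 s 0.5179 t 0.0613 z 0.0312 Fs -2.24 Ft -6.68 Fz 4.59 [-3.14084739e+00  2.59326459e-04  1.38067329e+00]
```

>>> move_arm(
  increments=[
    [0, 0, 0, 0],
    [0, 0, 0, 0],
  ],
)

```text
time_s: 20.5
ee_pos: [0.5203, -0.0371, 0.031]
eef_rot: [-3.141, -0.001, 1.38]
force: [-0.0, -0.6, -0.3]
grip_width: 0.0238
grip_force: 0.0
```

>>> move_arm(
  increments=[
    [0.003, 0, 0, 0],
    [0.003, 0, 0, 0],
  ],
)

```text
time_s: 20.75
ee_pos: [0.5215, -0.0314, 0.0311]
eef_rot: [-3.141, -0.0, 1.38]
force: [-0.1, -0.8, -0.7]
grip_width: 0.0232
grip_force: 0.6
```

>>> move_arm(
  increments=[
    [0.002, 0, 0, 0],
    [0.002, 0, 0, 0],
  ],
)

```text
time_s: 21.0
ee_pos: [0.5223, -0.0276, 0.0312]
eef_rot: [-3.141, -0.0, 1.38]
force: [-1.4, -1.3, -1.0]
grip_width: 0.0237
grip_force: 0.6
```

```bash
python3 st.py
```

```text
21.0 s 0.5181 t 0.0710 z 0.0312 Fs -1.15 Ft -1.56 Fz -1.04 [-3.14141903e+00 -2.35218850e-06  1.38024737e+00]
```

>>> move_arm(
  increments=[
    [0.0015, 0, 0, 0],
    [0.0015, 0, 0, 0],
  ],
)

```text
time_s: 21.25
ee_pos: [0.5228, -0.0247, 0.0312]
eef_rot: [-3.141, 0.0, 1.38]
force: [-0.8, -0.5, -0.8]
grip_width: 0.0234
grip_force: 0.7
```

>>> move_arm(
  increments=[
    [0.001, 0, 0, 0],
    [0.001, 0, 0, 0],
  ],
)

```text
time_s: 21.5
ee_pos: [0.5232, -0.0228, 0.0312]
eef_rot: [-3.141, 0.0, 1.38]
force: [-0.6, -1.2, -1.1]
grip_width: 0.0234
grip_force: 0.8
```

>>> move_arm(
  increments=[
    [0.001, 0, 0, 0],
    [0.0005, 0, 0, 0],
  ],
)

```text
time_s: 21.75
ee_pos: [0.5235, -0.0213, 0.0312]
eef_rot: [-3.141, 0.0, 1.38]
force: [-2.1, -3.1, -0.0]
grip_width: 0.0232
grip_force: 0.8
```

>>> move_arm(
  increments=[
    [0.0005, 0, 0, 0],
    [0.0005, 0, 0, 0],
  ],
)

```text
time_s: 22.0
ee_pos: [0.5237, -0.0203, 0.0312]
eef_rot: [-3.141, 0.0, 1.38]
force: [-1.4, -1.8, -0.8]
grip_width: 0.0235
grip_force: 0.9
```

>>> move_arm(
  increments=[
    [0.0005, 0, 0, 0],
    [0.0005, 0, 0, 0],
  ],
)

```text
time_s: 22.25
ee_pos: [0.5239, -0.0193, 0.0312]
eef_rot: [-3.141, 0.0, 1.38]
force: [-1.7, -1.6, -0.8]
grip_width: 0.0235
grip_force: 1.0
```

>>> move_arm(
  increments=[
    [0.0005, 0, 0, 0],
    [0.0005, 0, 0, 0],
  ],
)

```text
time_s: 22.5
ee_pos: [0.5241, -0.0184, 0.0312]
eef_rot: [-3.141, 0.0, 1.38]
force: [-1.7, -1.8, -1.0]
grip_width: 0.0235
grip_force: 0.9
```

>>> move_arm(
  increments=[
    [0.0008, 0, 0, 0],
    [0.0008, 0, 0, 0],
    [0, 0, 0, 0],
  ],
)

```text
time_s: 22.88
ee_pos: [0.5246, -0.0167, 0.0313]
eef_rot: [3.141, -0.0, 1.38]
force: [-0.0, -0.2, 0.2]
grip_width: 0.0232
grip_force: 0.3
```

>>> move_arm(
  increments=[
    [0.0008, 0, 0, 0],
    [0.0008, 0, 0, 0],
    [0, 0, 0, 0],
  ],
)

```text
time_s: 23.25
ee_pos: [0.5248, -0.0151, 0.0313]
eef_rot: [3.141, -0.0, 1.38]
force: [-0.3, -0.3, 0.2]
grip_width: 0.023
grip_force: 0.3
```

>>> move_arm(
  increments=[
    [0.0006, 0, 0, 0],
    [0.0006, 0, 0, 0],
    [0, 0, 0, 0],
  ],
)

```text
time_s: 23.62
ee_pos: [0.525, -0.0141, 0.0313]
eef_rot: [3.141, 0.0, 1.38]
force: [-1.3, -2.2, 1.0]
grip_width: 0.0234
grip_force: 1.0
```

>>> move_arm(
  increments=[
    [0.0005, 0, 0, 0],
    [0, 0, 0, 0],
  ],
)

```text
time_s: 23.88
ee_pos: [0.525, -0.0136, 0.0313]
eef_rot: [3.142, 0.0, 1.38]
force: [-0.3, -2.6, 2.2]
grip_width: 0.0236
grip_force: 1.3
```

>>> move_arm(
  increments=[
    [0.0005, 0, 0, 0],
    [0, 0, 0, 0],
  ],
)

```text
time_s: 24.12
ee_pos: [0.5251, -0.0131, 0.0313]
eef_rot: [3.142, 0.0, 1.38]
force: [-0.1, -3.2, 2.5]
grip_width: 0.0233
grip_force: 1.5
```

```bash
python3 st.py
```

```text
24.125 s 0.5183 t 0.0858 z 0.0313 Fs 0.47 Ft -3.12 Fz 2.48 [3.14150295e+00 1.62628091e-06 1.38027530e+00]
```

>>> move_arm(
  increments=[
    [0.0005, 0, 0, 0],
    [0, 0, 0, 0],
  ],
)

```text
time_s: 24.38
ee_pos: [0.5253, -0.0126, 0.0313]
eef_rot: [3.141, 0.0, 1.38]
force: [-1.1, -2.7, 1.9]
grip_width: 0.0236
grip_force: 1.7
```

>>> move_arm(
  increments=[
    [0.0005, 0, 0, 0],
    [0, 0, 0, 0],
  ],
)

```text
time_s: 24.62
ee_pos: [0.5253, -0.0121, 0.0313]
eef_rot: [3.142, 0.0, 1.38]
force: [-0.8, -2.7, 3.0]
grip_width: 0.0232
grip_force: 1.7
```

>>> move_arm(
  increments=[
    [0.0005, 0, 0, 0],
    [0, 0, 0, 0],
  ],
)

```text
time_s: 24.88
ee_pos: [0.5254, -0.0116, 0.0312]
eef_rot: [3.142, -0.0, 1.38]
force: [-0.7, -3.6, 3.0]
grip_width: 0.0233
grip_force: 1.7
```

>>> move_arm(
  increments=[
    [0.0006, 0, 0, 0],
    [0.0006, 0, 0, 0],
    [0, 0, 0, 0],
  ],
)

```text
time_s: 25.25
ee_pos: [0.5256, -0.0103, 0.0312]
eef_rot: [3.142, -0.0, 1.38]
force: [-1.0, -2.7, 3.1]
grip_width: 0.0233
grip_force: 1.5
```

>>> move_arm(
  increments=[
    [0.0006, 0, 0, 0],
    [0.0006, 0, 0, 0],
    [0, 0, 0, 0],
  ],
)

```text
time_s: 25.62
ee_pos: [0.5259, -0.0091, 0.0312]
eef_rot: [3.142, -0.0, 1.38]
force: [0.0, -2.8, 2.5]
grip_width: 0.0234
grip_force: 1.4
```

>>> move_arm(
  increments=[
    [0.0006, 0, 0, 0],
    [0.0006, 0, 0, 0],
    [0, 0, 0, 0],
  ],
)

```text
time_s: 26.0
ee_pos: [0.5261, -0.008, 0.0312]
eef_rot: [-3.142, -0.0, 1.38]
force: [-1.4, -2.0, 2.1]
grip_width: 0.0238
grip_force: 1.2
```

>>> move_arm(
  increments=[
    [0.0006, 0, 0, 0],
    [0.0006, 0, 0, 0],
    [0, 0, 0, 0],
  ],
)

```text
time_s: 26.38
ee_pos: [0.5263, -0.0068, 0.0312]
eef_rot: [-3.142, -0.0, 1.38]
force: [-1.1, -1.5, 1.3]
grip_width: 0.0236
grip_force: 1.1
```

>>> move_arm(
  increments=[
    [0.0006, 0, 0, 0],
    [0.0006, 0, 0, 0],
    [0, 0, 0, 0],
  ],
)

```text
time_s: 26.75
ee_pos: [0.5265, -0.0056, 0.0312]
eef_rot: [-3.142, -0.0, 1.38]
force: [-0.5, -1.2, 2.0]
grip_width: 0.0235
grip_force: 1.0
```

>>> move_arm(
  increments=[
    [0.0006, 0, 0, 0],
    [0, 0, 0, 0],
  ],
)

```text
time_s: 27.0
ee_pos: [0.5266, -0.0051, 0.0312]
eef_rot: [-3.142, 0.0, 1.38]
force: [-0.7, -2.7, 0.6]
grip_width: 0.024
grip_force: 1.4
```

>>> move_arm(
  increments=[
    [0.0005, 0, 0, 0],
    [0.0005, 0, 0, 0],
    [0, 0, 0, 0],
  ],
)

```text
time_s: 27.38
ee_pos: [0.5268, -0.0044, 0.0312]
eef_rot: [-3.141, 0.001, 1.38]
force: [-1.6, -6.1, 2.0]
grip_width: 0.0235
grip_force: 3.0
```

>>> move_arm(
  increments=[
    [0.0005, 0, 0, 0],
    [0.0005, 0, 0, 0],
    [0, 0, 0, 0],
  ],
)

```text
time_s: 27.75
ee_pos: [0.5269, -0.0038, 0.0312]
eef_rot: [-3.141, 0.001, 1.38]
force: [-3.0, -8.8, 2.9]
grip_width: 0.0238
grip_force: 4.5
```

>>> move_arm(
  increments=[
    [0.0005, 0, 0, 0],
    [0.0005, 0, 0, 0],
    [0, 0, 0, 0],
  ],
)

```text
time_s: 28.12
ee_pos: [0.527, -0.0032, 0.0312]
eef_rot: [-3.141, 0.002, 1.38]
force: [-3.5, -11.9, 1.8]
grip_width: 0.0235
grip_force: 6.1
```

Contact with the foot: the tool force is 12 N, of which about 2 N is sliding friction. I'll hold for a second and then ease off slowly.

>>> move_arm(
  increments=[
    [0, 0, 0, 0],
    [0, 0, 0, 0],
    [0, 0, 0, 0],
    [0, 0, 0, 0],
    [0, 0, 0, 0],
    [0, 0, 0, 0],
    [0, 0, 0, 0],
    [0, 0, 0, 0],
    [0, 0, 0, 0],
  ],
)

```text
time_s: 29.25
ee_pos: [0.527, -0.0032, 0.0312]
eef_rot: [-3.141, 0.002, 1.38]
force: [-2.4, -12.2, 1.9]
grip_width: 0.0234
grip_force: 6.1
```

>>> move_arm(
  increments=[
    [-0.0003, 0, 0, 0],
    [-0.0003, 0, 0, 0],
    [-0.0003, 0, 0, 0],
    [-0.0003, 0, 0, 0],
    [-0.0003, 0, 0, 0],
    [-0.0003, 0, 0, 0],
    [-0.0003, 0, 0, 0],
    [-0.0003, 0, 0, 0],
    [0, 0, 0, 0],
  ],
)

```text
time_s: 30.38
ee_pos: [0.5268, -0.0044, 0.0312]
eef_rot: [-3.142, -0.0, 1.38]
force: [-0.7, -3.0, 1.3]
grip_width: 0.0236
grip_force: 1.1
```

```bash
python3 st.py
```

```text
30.375 s 0.5182 t 0.0946 z 0.0312 Fs -0.14 Ft -3.07 Fz 1.30 [-3.14156761e+00 -1.73289213e-04  1.38024724e+00]
```

>>> move_arm(
  increments=[
    [-0.0002, 0, 0, 0],
    [-0.0002, 0, 0, 0],
    [-0.0002, 0, 0, 0],
    [0, 0, 0, 0],
    [-0.0002, 0, 0, 0],
    [-0.0002, 0, 0, 0],
    [-0.0002, 0, 0, 0],
    [-0.0003, 0, 0, 0],
    [-0.0005, 0, 0, 0],
    [-0.002, 0, 0, 0],
    [0, 0, 0, 0],
  ],
)

```text
time_s: 31.75
ee_pos: [0.526, -0.0086, 0.0312]
eef_rot: [3.142, -0.0, 1.38]
force: [0.0, 0.7, 0.6]
grip_width: 0.0231
grip_force: 0.0
```

>>> move_arm(
  increments=[
    [-0.01, 0, 0, 0],
    [-0.02, 0, 0, 0],
    [-0.02, 0, -0.02, 0],
    [-0.03, 0, -0.04, 0],
    [-0.03, -0.01, -0.05, 0],
    [-0.03, -0.01, -0.05, 0],
    [0, 0, 0, 0],
    [0, 0, 0, 0],
  ],
)

```text
time_s: 32.75
ee_pos: [0.4795, -0.1422, 0.1904]
eef_rot: [-3.141, -0.0, 1.38]
force: [0.4, 1.1, -1.0]
grip_width: 0.0236
grip_force: 0.0
```

```bash
python3 st.py; python3 - <<'E'
from h import *
M=model('wrist');im=cams.camera('wrist');cv2.imwrite('pics/w6.png',im)
E
```

```text
32.75 s 0.4977 t -0.0495 z 0.1904 Fs 0.16 Ft 1.11 Fz -0.97 [-3.14076705e+00 -2.05273506e-04  1.37983096e+00]
```

View pics/w6.png

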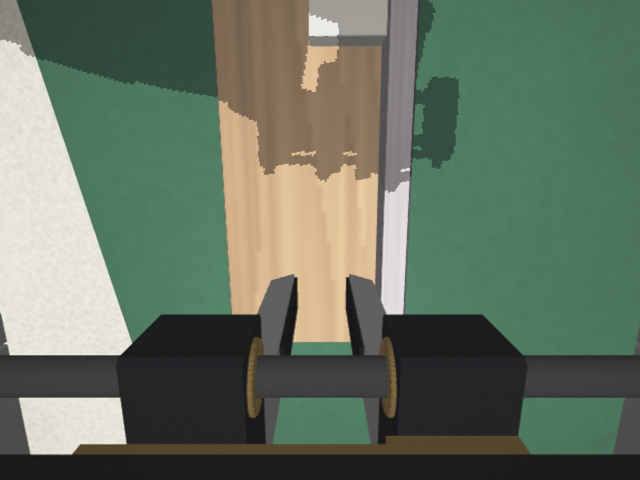

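The bar's rear end is at row 38 and its side is at the fence, around column 385. One last check from above the stop, for the angle and the foot.

>>> move_arm(
  increments=[
    [0.03, -0.008, -0.01, 0],
    [0.03, -0.008, -0.01, 0],
    [0.03, -0.008, -0.01, 0],
    [0.03, -0.008, -0.01, 0],
    [0.03, -0.008, -0.01, 0],
    [0, 0, 0, 0],
    [0, 0, 0, 0],
  ],
)

```text
time_s: 33.67
ee_pos: [0.4688, 0.0126, 0.2401]
eef_rot: [-3.14, 0.0, 1.381]
force: [-0.0, -0.9, 0.6]
grip_width: 0.0232
grip_force: 0.0
```

```bash
python3 st.py; python3 - <<'E'
from h import *
M=model('wrist');im=cams.camera('wrist');cv2.imwrite('pics/w7.png',im)
cv2.imwrite('pics/w7c.png',cv2.resize(im[0:260,180:500],None,fx=2.3,fy=2.3,interpolation=cv2.INTER_CUBIC))
E
```

```text
33.675 s 0.4581 t 0.1005 z 0.2401 Fs 0.16 Ft -0.84 Fz 0.55 [-3.13973281e+00  3.78934030e-04  1.38107870e+00]
```

View pics/w7c.png

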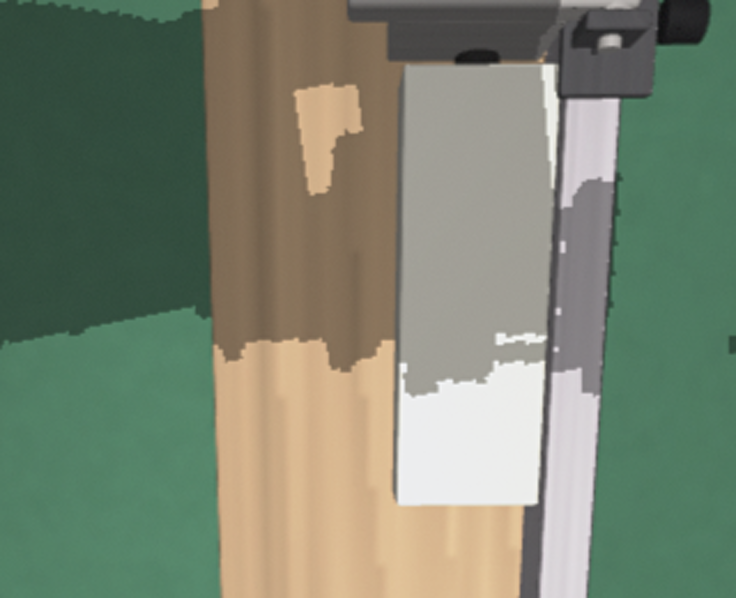

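Bar end at crop row 65 meets the black foot at (477,57), and the flag blade lies across the path. The bar looks parallel to the fence, so I'll put numbers on its gap and angle.

```bash
python3 - <<'E'
from h import *
M=model('wrist');im=cv2.imread('pics/w7.png').astype(float)
a=-.189;ex=np.array([np.cos(a),np.sin(a)]);ey=np.array([-np.sin(a),np.cos(a)])
def fit(name,rows,c0,z):
    P=[]
    for r in rows:
        b=c0(r);seg=im[r,int(b)-6:int(b)+7].sum(1);d=np.abs(np.diff(seg));k=d.argmax()
        w=p2w('wrist',(int(b)-6+k+.5,r),z,M)[:2];P.append((w@ex,w@ey))
    P=np.array(P)
    for _ in range(3):
        f=np.polyfit(P[:,1],P[:,0],1);e=P[:,0]-np.polyval(f,P[:,1]);P=P[abs(e)<=2*e.std()+1e-4]
    print(name,'angle %.4f'%f[0],'s at t=.12 %.4f, .24 %.4f'%(np.polyval(f,.12),np.polyval(f,.24)),'sd %.5f'%e.std())
L=lambda x1,y1,x2,y2:(lambda r:180+(x1+(x2-x1)*(r*2.3-y1)/(y2-y1))/2.3)
fit('bar left',range(40,215,3),L(397,500,406,65),.048)
fit('bar right',range(170,215,2),L(538,505,558,65),.048)
fit('fence front top',range(168,215,2),L(541,598,565,97),.058)
fit('fence back top',range(60,215,3),L(588,598,620,97),.058)
fit('board front',range(160,255,3),L(221,598,204,0),.018)
E
```

```text
bar left angle 0.0013 s at t=.12 0.4889, .24 0.4890 sd 0.00027
bar right angle -0.0034 s at t=.12 0.5483, .24 0.5479 sd 0.00026
fence front top angle -0.0006 s at t=.12 0.5459, .24 0.5459 sd 0.00027
fence back top angle 0.0004 s at t=.12 0.5683, .24 0.5683 sd 0.00027
board front angle 0.0001 s at t=.12 0.4098, .24 0.4098 sd 0.00030
```

```bash
python3 -c "
from station import hand_in
print(hand_in())"
```

```text
the job is handed in; nothing more can be done
None
```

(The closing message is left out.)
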